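# Shut and lock the battery hatch

## Robot

A 6-joint arm with a two-finger parallel gripper is mounted at the origin on the work surface. World frame = base frame: x ahead of the robot, y to its left, z up, the work surface at z = 0. Lengths are in m, angles in rad, forces in N, time in s.
With the tool pointing down it reaches from about 0.35 to 0.975 m from the base axis. Payload 4.9 kg.
Tool frame: the origin (TCP) lies midway between the tips of the shut fingers; the grasp point (between the pads) lies manip.grip_depth behind it (manip.grip_depth is the distance from the TCP to the grasp point, in m); z points along the fingers, x is the direction in which the jaws open and shut, and the axes are right-handed (so a half turn about z gives the same grasp; the last joint's range is limited). The gripper opens to 85 mm and grips with 20 to 120 N. Pads are 22 mm wide; open, the fingers measure 114 mm over their backs; the gripper's body (76 mm by 85 mm) begins 54 mm behind the grasp point. The pads swing forward as they close: fully open they stand 13 mm farther back than shut.
Start: joints at [-1.231, 0.053, 1.613, -0, 1.476, -0.119], TCP at [0.277, -0.56, 0.203] pointing down, gripper open.
Joint ranges: [-3.01, 3.01], [-1.01, 2.22], [0.06, 2.58], [-1.02, 4.17], [0.09, 2.62], [-3.14, 3.14]. Speed limits (rad/s): [2.57, 2.57, 3.14, 3.14, 3.14, 3.14].

## Interface

Orientations are given as a unit quaternion [w, x, y, z].
In Python, from plant import state, grab_frame, ticket, manip gives the robot as it stands.
- The arm moves only by the tool carry_out, never from a script. Its argument "moves" is a list that holds one entry, the list of rows, each a list of 7 numbers: the turn, a rotation vector about the tool's x, y, z each as a share of 5 degrees, from -1 to 1, then the shift along the tool's x, y, z each as a share of 0.04 m, from -1 to 1, then the gripper command: -1 is shut, 1 is fully open, values between are in proportion. A call has 1 to 8 rows; each row shifts and turns the commanded pose from where the row before left it, along the tool's axes as they then stand; what a row does not reach is not made up. A row lasts 1/12 s, in which the tool goes at most 41.7 mm and 7.16 degrees, less where a joint would pass 70% of its speed; a pose out of reach is approached as far as the arm can. A call with a number of a shift or a turn outside -1 to 1 is refused whole. A call with a gripper value outside its range is refused whole. The fingers move at their own pace and stop on an object; the grip force is fixed at half the most. Time passes only in rows, so rows that do not move let the fingers close. It gives the time, the measured TCP pose, the force and the opening at its end, in the units of the state.
- state(): the state, without advancing time (a new reading comes with each control period).
- grab_frame(name): name is "scene" or "top" or "wrist"; returns a dict with "frame" (400x640x3 uint8, red, green, blue), "z_map" (400x640 float32, m along the optical axis (not along the pixel's ray), 0 where there is no reading), "K" (3x3 intrinsics, pixels), "k1" (the pictures are not rectified: a ray, as slopes to the right and down, at radius r is drawn at 1 + k1 r^2 times it, then the intrinsics apply), "world_from_camera" (4x4, takes a point from camera to world coordinates); the wrist camera has in their place "hand_eye" (4x4, takes a point from camera to tool coordinates, whose origin is the TCP and whose axes are the tool frame's). Camera axes: x right, y down, z forward; pixel columns grow to the right and rows downward; lengths in m; the calibration is good to about 2 mm. A picture is of the moment at which its call begins: read the wrist's pose just before it.
- ticket.job_done(): hands the job in, once; it reports no verdict.
The state is a dict: "time": time; "joint_pos": joint angles; "joint_vel": joint speeds; "joint_efforts": joint torques, N m; "tool_pos": TCP position; "tool_rot": TCP orientation; "contact_force": force on the tool from outside, world axes, zero at the start; "ft_torque": the same for the moment, N m; "gripper_width": opening from 0.0 (shut) to 1.0 (fully open).
Only numpy, scipy, OpenCV 4.12 (cv2) and the standard library are available. Lean on these libraries where they do the work, as an engineer would, in place of code of your own. Each camera call takes 0.05 s, during which the arm holds its last target.

## Task

The hatch on top of the grey battery supply box has been left standing ajar. Push it down fully shut with the fingertips, then set a fingertip in the slot of its round quarter-turn fastener and turn it clockwise as far as it goes, so that the hatch is locked. Do not lift the hatch or pick anything up, leave everything else on the bench where it stands, and finish with the hand clear.

Things in the scene. Friction and masses are not known exactly. Their poses are not given: they have to be found in the camera images.
- power_box: Grey painted battery supply box fixed to the bench, 240 mm front to back (x), 300 mm wide (y), 90 mm high; origin under its centre; x to its back (away from the robot at yaw 0), y to the left, z up. The hatch covers its top from y -149 to +87 mm; the strip y +90 to +150 mm is a fixed deck, top at 95 mm, with two black terminal posts 23 mm high, a small switch and a vial.
- hatch_hinge (a point): Point on the hatch's hinge line, fixed to the box at x +100, y -30, z +90 mm of its origin, with the same axes (y along the hinge line). Shut, the flat hatch reaches from here 220 mm to the front (-x) and from y -119 to +117 mm, its top 5 mm above this point. The fastener's axis is 170 mm in front of this point (-x), at y 0.
- hatch (a joint): Opening angle of the hatch, rad: 0 is fully shut, growing as the front edge (nearest the robot) rises; starts at 0.3 to 0.65. A grey plate 5 mm thick, about 0.6 kg, 220 x 236 mm, hinged along its far edge. It stays where it is left (friction hinge); a few newtons down on its front half close it.
- latch_slot (a point): Centre of the slot's floor in the round fastener, on its turning axis, 8 mm above hatch_hinge when shut. The fastener is a black disc 92 mm across, standing 17 mm above the hatch, with sloping flanks; an open-ended slot 28 mm wide, 14 mm deep and 80 mm long runs straight across its middle. The point turns with it: y along the slot, z out of the hatch.
- latch (a joint): Angle of the fastener, rad, growing clockwise from above. At 0 (unlocked) the slot is parallel to the hinge line, at the stop, 1.57 (locked), it points to the front edge. Starts at -0.25 to 0.3, stays where left, takes about 0.1 N m. Its cam tongue below passes under the box's keeper only with the hatch shut; turned while the hatch is open it keeps the hatch from shutting.
- microscope: Bystander: cream microscope, 170 x 120 mm foot, about 340 mm high, standing to the right; origin under its foot.
- torch: Bystander: grey torch 145 mm long and 36 mm thick, lying to the right of the box; origin at its underside.
- petri_dish: Bystander: closed clear dish, 90 mm across, 20 mm high, to the left of the box; origin under its centre.
- slide_box: Bystander: flat wooden box 100 x 85 x 32 mm on the left; origin under its centre.
- jar: Bystander: amber jar 54 mm across, 85 mm high, on the left; origin under its centre.
- vial: Bystander: small capped vial 26 mm across, 42 mm high, standing on the box's deck; origin under its centre.
- spare_cell: Bystander: upright round battery cell 32 mm across, 60 mm high, standing in front of the box; origin under its centre.

How it is judged:
On the way, in this order (a step that is already met when the one before it is completed fails the run):
1. the hatch is pushed shut (value of joint hatch below 0.025 rad), for 0.2 s.
2. with the hatch shut, the fastener is turned a quarter turn clockwise to its stop (value of joint hatch below 0.025 rad and value of joint latch above 1.45 rad), for 0.2 s.
At the end, for the whole second after the job is handed in: The hatch is shut (within 0.025 rad) and the fastener is turned clockwise to at least 1.45 rad of its 1.57 rad, both at rest (all of step 2 and velocity of joint each of hatch, latch below 0.05 rad/s); the robot touches nothing.
It fails at once if the hatch is lifted further open (beyond 0.75 rad) (value of joint hatch above 0.75 rad).
It fails at once if a bystander is moved or lifted by more than 25 mm (distance of any of microscope, torch, petri_dish, slide_box, jar, vial, spare_cell from where it was at the start of the episode above 0.025 m).
It also fails if it takes over 56 s, if anything falls off the work surface, if the arm or the gripper's body presses on something with over 40 N, if the wrist force passes 120 N, or if a joint passes its speed limit or range.

## Working session

There is one attempt and no reset: what is moved stays moved. The work goes in short steps, Python scripts to look and compute and a tool call to move; the robot and the scene stay as the last step left them, time stands still between calls to the robot, and variables do not carry over. Pictures are saved under pics/ and viewed, and the job is handed in when it is done.

Besides the shell and the picture viewer there is one more tool, called after "Emit:" by a JSON object that holds its "op" and its "data", one argument or row to a line. carry_out: Moves the arm, as the interface text tells. Shift numbers are shares of 0.04 m and turn numbers shares of 5 degrees, none past 1 either way. Its arguments: {"type":"object","properties":{"moves":{"type":"array"}},"required":["moves"]}

```bash
mkdir -p pics; ls
python3 - <<'E'
from plant import state, grab_frame, ticket, manip
import cv2,numpy as np
s=state(); print({k:np.round(v,3).tolist() for k,v in s.items()}); print([(a,getattr(manip,a)) for a in dir(manip) if a[0]!='_'])
for n in("scene","top"):
    f=grab_frame(n); cv2.imwrite(f"pics/{n}0.png",f["frame"][:,:,::-1]); np.savez(f"{n}0.npz",**f)
    print(n,f["K"].tolist(),f["k1"],np.round(f["world_from_camera"],4).tolist())
E
```

```text
pics
{'time': 0.0, 'joint_pos': [-1.231, 0.053, 1.614, -0.0, 1.476, -0.119], 'joint_vel': [-0.0, 0.0, -0.001, 0.001, -0.001, 0.0], 'joint_efforts': [-0.001, -39.368, -37.018, -0.0, 0.007, 0.0], 'tool_pos': [0.277, -0.56, 0.201], 'tool_rot': [-0.001, 0.849, -0.528, -0.001], 'contact_force': [-0.528, -0.478, 0.639], 'ft_torque': [0.038, 0.039, 0.012], 'gripper_width': 1.0}
[('IKError', <class 'plant.IKError'>), ('grip_depth', 0.0187)]
scene [[365.67167819026196, 0.0, 321.0539503019169], [0.0, 365.67167819026196, 196.48072685237858], [0.0, 0.0, 1.0]] 0.0017463676171325885 [[-0.3241, 0.6511, -0.6863, 1.2742], [0.946, 0.217, -0.2409, 0.217], [-0.0079, -0.7273, -0.6862, 0.7573], [0.0, 0.0, 0.0, 1.0]]
top [[406.61231679759464, 0.0, 315.39218159976673], [0.0, 406.61231679759464, 194.46283968283814], [0.0, 0.0, 1.0]] -0.026445449840264312 [[-0.014, -0.9833, 0.1815, 0.3246], [-0.9999, 0.0123, -0.0103, -0.0272], [0.0079, -0.1816, -0.9833, 1.4688], [0.0, 0.0, 0.0, 1.0]]
```

View pics/scene0.png

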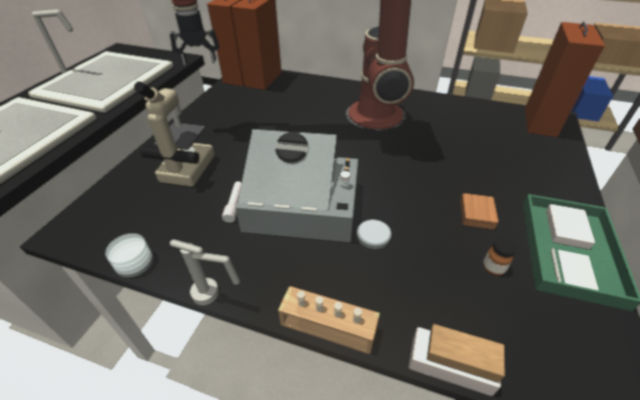

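View pics/top0.png

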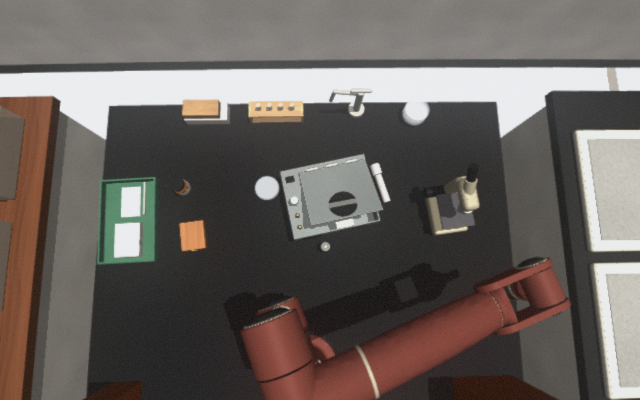

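The scene view shows the box at about (300,185) with its hatch ajar. In the top view the box is at (280–380,155–238), the black disc at (343,203) and the spare cell at (325,246) in front. Next I'll measure with the depth map.

```bash
cat > h.py <<'E'
import numpy as np,cv2
def pts(f):
    z=f["z_map"];K=f["K"];k1=float(f["k1"]);H,W=z.shape
    u,v=np.meshgrid(np.arange(W),np.arange(H))
    p=np.stack([u,v],-1).reshape(-1,1,2).astype(np.float64)
    n=cv2.undistortPoints(p,K,np.array([k1,0,0,0.])).reshape(H,W,2)
    c=np.concatenate([n*z[...,None],z[...,None]],-1)
    T=f["world_from_camera"]; return c@T[:3,:3].T+T[:3,3]
E
python3 - <<'E'
import numpy as np,cv2
from h import pts
f=dict(np.load("top0.npz")); P=pts(f); np.set_printoptions(precision=4,suppress=True)
img=f["frame"]
cv2.imwrite("pics/topz.png",cv2.resize(img[140:265,245:405][:,:,::-1],None,fx=5,fy=5,interpolation=cv2.INTER_CUBIC)[:600])
for uv in [(300,180),(310,165),(365,160),(377,195),(300,232),(288,215),(320,180),(355,175),(343,203),(335,190),(315,215),(370,210),(325,246),(293,201),(267,188)]:
    print(uv,P[uv[1],uv[0]])
f=dict(np.load("scene0.npz")); P=pts(f)
cv2.imwrite("pics/scenez.png",cv2.resize(f["frame"][115:245,215:375][:,:,::-1],None,fx=4.5,fy=4.5,interpolation=cv2.INTER_CUBIC))
E
```

```text
(300, 180) [0.6498 0.0134 0.0046]
(310, 165) [ 0.6834 -0.0243  0.0925]
(365, 160) [ 0.6993 -0.2171  0.0923]
(377, 195) [ 0.5614 -0.2425  0.1624]
(300, 232) [0.4495 0.0121 0.0988]
(288, 215) [ 0.5212  0.0582 -0.0015]
(320, 180) [ 0.6226 -0.0576  0.123 ]
(355, 175) [ 0.6387 -0.1769  0.1225]
(343, 203) [ 0.5352 -0.1298  0.1693]
(335, 190) [ 0.5854 -0.107   0.1336]
(315, 215) [ 0.4958 -0.0385  0.1802]
(370, 210) [ 0.508  -0.2134  0.1914]
(325, 246) [ 0.4034 -0.0723  0.0659]
(293, 201) [0.5486 0.0333 0.141 ]
(267, 188) [0.6175 0.1327 0.0231]
```

View pics/topz.png

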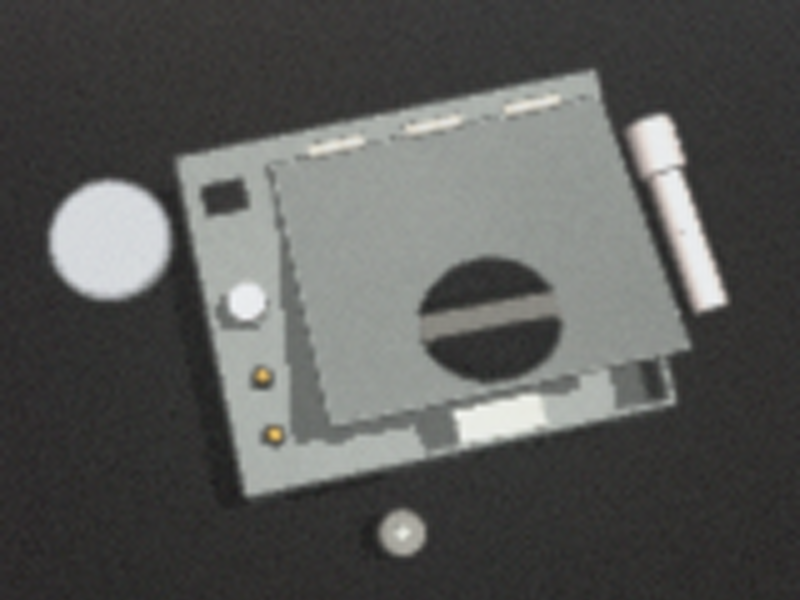

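View pics/scenez.png

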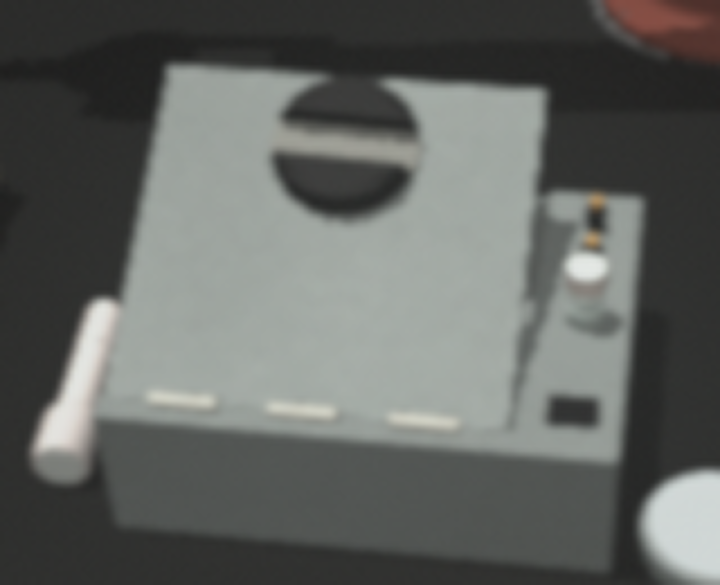

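Zoomed top view: the box corners are at zoom (178,157), (596,70), (676,403) and (247,497). The disc centre is about (490,318), with the slot running almost along the hinge line. I'll cast rays for the corners and fit the hatch plane.

```bash
cat >> h.py <<'E'
def ray(f,uv,h):
    n=cv2.undistortPoints(np.array([[uv]],float),f["K"],np.array([float(f["k1"]),0,0,0.])).ravel()
    T=f["world_from_camera"]; d=T[:3,:3]@np.r_[n,1]; o=T[:3,3]; return o+d*(h-o[2])/d[2]
E
python3 - <<'E'
import numpy as np,cv2
from h import *
np.set_printoptions(precision=4,suppress=True)
f=dict(np.load("top0.npz")); P=pts(f)
z=lambda a,b:((a+.5)/5-.5+245,(b+.5)/5-.5+140)
C=np.array([ray(f,z(*c),h)[:2] for c,h in [((178,157),.095),((596,70),.09),((676,403),.09),((247,497),.095)]])
M=np.array([[120,150],[120,-150],[-120,-150],[-120,150]])/1000
a=C-C.mean(0); b=M
yaw=np.arctan2((b[:,0]*a[:,1]-b[:,1]*a[:,0]).sum(),(a*b).sum()); R=np.array([[np.cos(yaw),-np.sin(yaw)],[np.sin(yaw),np.cos(yaw)]])
o=C.mean(0); print("yaw",yaw,"o",o,"resid",C-(M@R.T+o), np.linalg.norm(C-np.roll(C,1,0),axis=1))
# all points in box frame from depth
Q=P.copy(); Q[...,:2]=(P[...,:2]-o)@R
for n in("top","scene"):
    f=dict(np.load(n+"0.npz")); P=pts(f); Q=P.copy(); Q[...,:2]=(P[...,:2]-o)@R
    # grey hatch pts
    col=f["frame"].astype(int); m=(abs(Q[...,1]+.03)<.1)&(Q[...,0]>-.115)&(Q[...,0]<.08)&(Q[...,2]>.1)&(Q[...,2]<.26)
    blk=m&(col.max(-1)<75); 
    d=np.hypot(Q[...,0]+.06,Q[...,1]+.03)
    g=m&(d>.08)
    q=Q[g]; A=np.c_[q[:,0],q[:,1],np.ones(len(q))]
    for _ in range(5):
        c=np.linalg.lstsq(A,q[:,2],rcond=None)[0]; r=q[:,2]-A@c; k=abs(r)<.008; A=A[k];q=q[k]
    print(n,len(q),"c",c,"ang",np.arctan(-c[0]),"res",r.std(),"z at x=.1",c[0]*.1+c[1]*-.03+c[2])
    print(" black",blk.sum(),Q[blk].mean(0), Q[blk].min(0),Q[blk].max(0))
# slot direction in top image
E
```

```text
yaw 0.20015413712334798 o [ 0.5748 -0.0906] resid [[-0.0001 -0.0008]
 [ 0.001  -0.0003]
 [-0.0001  0.0011]
 [-0.0008  0.    ]] [0.2406 0.2997 0.2407 0.2991]
top 1553 c [-0.4878 -0.0025  0.1446] ang 0.45384269036188135 res 0.0024394409556761074 z at x=.1 0.09592462214409139
 black 379 [-0.0516 -0.0275  0.1862] [-0.0896 -0.0695  0.1645] [-0.008   0.0137  0.2078]
scene 2819 c [-0.4916 -0.0036  0.1442] ang 0.4569106810583811 res 0.0017597053899647429 z at x=.1 0.09513587254316673
 black 491 [-0.0399 -0.0255  0.1801] [-0.0835 -0.0667  0.1537] [-0.0055  0.0122  0.2034]
```

```bash
cat >> h.py <<'E'
from scipy.spatial.transform import Rotation as Ro
O=np.array([.5748,-.0906,0]); YAW=.2002
RB=Ro.from_euler('z',YAW).as_matrix()
def toolR(s): w,x,y,z=s["tool_rot"]; return Ro.from_quat([x,y,z,w])
def box2w(p): return O+RB@np.array(p,float)
def plan(world,boxyawx=None):
    from plant import state
    s=state(); R=toolR(s); d=R.as_matrix().T@(np.array(world)-s["tool_pos"])
    print("t",round(s["time"],2),"pos",np.round(s["tool_pos"],4),"box",np.round(RB.T@(s["tool_pos"]-O),4),"F",np.round(s["contact_force"],1),"T",np.round(s["ft_torque"],2),"w",round(float(s["gripper_width"]),3),"q",np.round(s["joint_pos"],2))
    print("shift units (0.04m)",np.round(d/.04,3))
    # desired: tool z down, x at given yaw
    yaw=YAW-np.pi/2 if boxyawx is None else boxyawx
    x=np.array([np.cos(yaw),np.sin(yaw),0]);z=np.array([0,0,-1.]);D=np.c_[x,np.cross(z,x),z]
    print("turn units (5deg)",np.round(np.degrees(Ro.from_matrix(R.as_matrix().T@D).as_rotvec())/5,3), "aligned shift",np.round(D.T@(np.array(world)-s["tool_pos"])/.04,3))
E
python3 - <<'E'
from h import *
np.set_printoptions(precision=3,suppress=True)
f=dict(np.load("top0.npz"));P=pts(f)
m=(P[...,1]<-.28)&(P[...,1]>-.55)&(P[...,0]>.38)&(P[...,0]<.75)&(P[...,2]>.015)&(P[...,2]<.36)
q=P[m]
import collections
for a in(.02,.05,.1,.2,.28):
    k=q[q[:,2]>a]; print(a,len(k),np.percentile(k,[1,99],axis=0).ravel() if len(k) else 0)
print(f["frame"][215,445])
plan([.277,-.3,.3]);plan([.32,-.28,.28]); plan(box2w([-.075,.04,.26]))
# slot dir: intersect rays with slot floor plane of open hatch (8mm above hinge along normal)
th=.455; n=RB@np.array([np.sin(th),0,np.cos(th)]); hp=box2w([.1,-.03,.09])
def onp(uv,off):
    o=f["world_from_camera"][:3,3]; d=ray(f,uv,0)-o; return o+d*(n@(hp+n*off-o))/(n@d)
z=lambda a,b:((a+.5)/5-.5+245,(b+.5)/5-.5+140)
pp=[RB.T@(onp(z(*c),.008)-hp) for c in[(422,329),(556,302)]]
print(pp, "centre s", [ (q[0]/-np.cos(th)) for q in pp])
d=pp[1]-pp[0]; print("slot dir (along plate x, y)",d[0]/np.cos(th),d[1],"angle",np.arctan2(d[0]/np.cos(th),-d[1]))
E
```

```text
0.02 2562 [ 0.446 -0.545  0.022  0.626 -0.284  0.334]
0.05 1995 [ 0.456 -0.545  0.096  0.616 -0.42   0.336]
0.1 1969 [ 0.457 -0.545  0.108  0.616 -0.421  0.336]
0.2 877 [ 0.493 -0.529  0.204  0.62  -0.477  0.338]
0.28 298 [ 0.551 -0.518  0.28   0.623 -0.484  0.339]
[64 62 64]
t 0.1 pos [ 0.277 -0.56   0.202] box [-0.386 -0.401  0.202] F [ 0.4  0.2 -0.1] T [-0.01  0.01  0.04] w 1.003 q [-1.23  0.05  1.61 -0.    1.48 -0.12]
shift units (0.04m) [-5.823 -2.887 -2.452]
turn units (5deg) [0.    0.022 2.963] aligned shift [-6.363 -1.302 -2.463]
t 0.1 pos [ 0.277 -0.56   0.202] box [-0.386 -0.401  0.202] F [ 0.4  0.2 -0.1] T [-0.01  0.01  0.04] w 1.003 q [-1.23  0.05  1.61 -0.    1.48 -0.12]
shift units (0.04m) [-5.794 -4.072 -1.952]
turn units (5deg) [0.    0.022 2.963] aligned shift [-6.639 -2.455 -1.963]
t 0.1 pos [ 0.277 -0.56   0.202] box [-0.386 -0.401  0.202] F [ 0.4  0.2 -0.1] T [-0.01  0.01  0.04] w 1.003 q [-1.23  0.05  1.61 -0.    1.48 -0.12]
shift units (0.04m) [ -8.664 -10.323  -1.445]
turn units (5deg) [0.    0.022 2.963] aligned shift [-11.013  -7.765  -1.463]
[array([-0.145,  0.046,  0.08 ]), array([-0.146, -0.043,  0.08 ])] centre s [np.float64(0.1611377184919909), np.float64(0.16244223327931506)]
slot dir (along plate x, y) -0.0013045147873241493 -0.08881196617279749 angle -0.014687446280136476
```

Emit:
{"op": "carry_out", "data": {
  "moves": [
    [[0,0,1,-0.8,-0.2,-0.4,-1],[0,0,1,-0.8,-0.25,-0.4,-1],[0,0,0.96,-0.8,-0.3,-0.4,-1],[0,0,0,-0.85,-0.3,-0.3,-1],[0,0,0,-0.85,-0.3,-0.3,-1],[0,0,0,-0.85,-0.35,-0.2,-1],[0,0,0,-0.85,-0.35,0,-1],[0,0,0,-0.85,-0.35,0,-1]]
  ]
}}

```text
time: 0.77
tool_pos: [0.3008, -0.2793, 0.283]
tool_rot: [0.0, 0.774, -0.633, 0.001]
contact_force: [1.9, -0.1, 0.7]
gripper_width: -0.0
```

```bash
python3 -c "
from h import *
plan(box2w([-.075,.04,.26]))"
```

```text
t 0.77 pos [ 0.3008 -0.2793  0.283 ] box [-0.306  -0.1305  0.283 ] F [ 1.9 -0.1  0.7] T [ 0.04 -0.08  0.02] w -0.0 q [-0.93 -0.53  1.97  0.    1.7   0.44]
shift units (0.04m) [-4.266 -5.773  0.574]
turn units (5deg) [-0.007 -0.011 -0.006] aligned shift [-4.262 -5.776  0.574]
```

Emit:
{"op": "carry_out", "data": {
  "moves": [
    [[0,0,0,-0.54,-0.72,0,-1],[0,0,0,-0.54,-0.72,0,-1],[0,0,0,-0.54,-0.72,0,-1],[0,0,0,-0.53,-0.72,0,-1],[0,0,0,-0.53,-0.72,0,-1],[0,0,0,-0.53,-0.72,0,-1],[0,0,0,-0.53,-0.72,0.25,-1],[0,0,0,-0.53,-0.72,0.3,-1]]
  ]
}}

```text
time: 1.43
tool_pos: [0.494, -0.066, 0.2612]
tool_rot: [-0.0, 0.774, -0.633, 0.001]
contact_force: [-0.7, -0.2, 0.2]
gripper_width: 0.002
```

```bash
python3 -c "
from h import *
plan(box2w([-.075,.04,.18]))
from plant import grab_frame
f=grab_frame('scene'); cv2.imwrite('pics/s1.png',f['frame'][:,:,::-1])"
```

```text
t 1.43 pos [ 0.494  -0.066   0.2612] box [-0.0743  0.0402  0.2612] F [-0.7 -0.2  0.2] T [-0.01  0.02  0.04] w 0.002 q [-0.28 -0.29  1.83 -0.    1.6   1.09]
shift units (0.04m) [0.003 0.023 2.031]
turn units (5deg) [-0.023 -0.014  0.009] aligned shift [0.005 0.018 2.031]
```

View pics/s1.png

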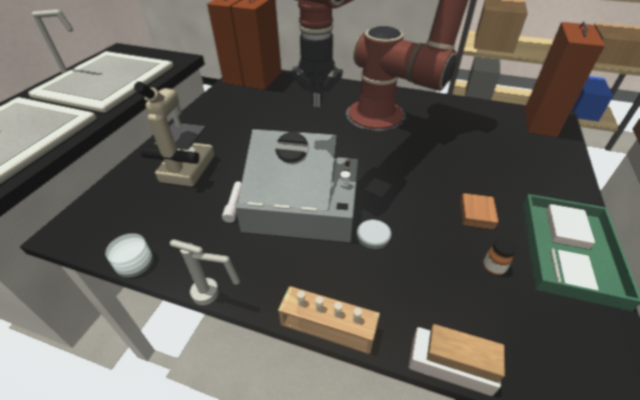

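The picture puts the fingertips at about (317,103), with the hatch disc at (292,148). I'll check that this agrees with where the TCP should project.

```bash
python3 -c "
from h import *
from plant import grab_frame,state
print(state()['tool_pos'])
def proj(f,p):
    T=np.linalg.inv(f['world_from_camera']); c=T[:3,:3]@p+T[:3,3]; return cv2.projectPoints(c.reshape(1,1,3),np.zeros(3),np.zeros(3),f['K'],np.array([float(f['k1']),0,0,0.]))[0].ravel()
for n in('scene','top'):
    f=grab_frame(n); cv2.imwrite('pics/%s2.png'%n,f['frame'][:,:,::-1]); print(n,proj(f,state()['tool_pos']),proj(f,box2w([-.075,.04,.18])),proj(f,box2w([-.053,-.03,.165])))
    if n=='scene': print(pts(f)[100:106,317])
"
```

```text
[ 0.49519449 -0.06141658  0.25695354]
scene [317.77994595 117.00429871] [317.27865216 141.64540669] [290.95133325 149.05102558]
[[ 0.5065887  -0.06026648  0.3132705 ]
 [ 0.50589098 -0.06056334  0.31014757]
 [ 0.50572277 -0.06066915  0.30731834]
 [ 0.5033671  -0.06156565  0.30318779]
 [ 0.50594928 -0.06067795  0.30195544]
 [ 0.50606218 -0.06068273  0.29925762]]
top [324.21204193 212.54390134] [323.71793248 215.65334966] [343.16586342 205.15379133]
```

View pics/top2.png

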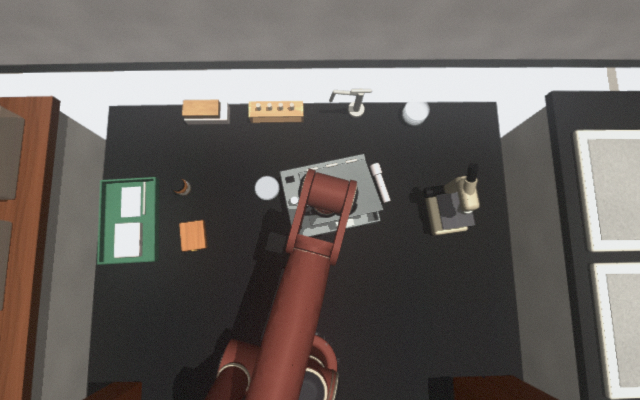

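The arm had lagged a little and has settled since. The tip's projection agrees with the image, so I'll push down.

Emit:
{"op": "carry_out", "data": {
  "moves": [
    [[0,0,0,0.05,0,0.5,-1],[0,0,0,0.05,0,0.5,-1],[0,0,0,0,0,0.4,-1],[0,0,0,0,0,0.4,-1],[0,0,0,0,0,0.4,-1],[0,0,0,0,0,0.4,-1],[0,0,0,0,0,0.4,-1],[0,0,0,0,0,0.4,-1]]
  ]
}}

```text
time: 2.25
tool_pos: [0.4933, -0.0729, 0.1251]
tool_rot: [0.0, 0.774, -0.633, 0.001]
contact_force: [-0.4, 0.1, 2.7]
gripper_width: -0.001
```

```bash
python3 -c "
from h import *
plan(box2w([-.075,.04,.095]))"
```

```text
t 2.25 pos [ 0.4933 -0.0729  0.1251] box [-0.0764  0.0335  0.1251] F [-0.4  0.1  2.7] T [-0.03  0.27  0.  ] w -0.001 q [-0.3  -0.2   1.98 -0.    1.36  1.08]
shift units (0.04m) [-0.163 -0.033  0.753]
turn units (5deg) [-0.011 -0.016 -0.016] aligned shift [-0.162 -0.034  0.753]
```

Emit:
{"op": "carry_out", "data": {
  "moves": [
    [[0,0,0,-0.1,0,0.25,-1],[0,0,0,0,0,0.2,-1],[0,0,0,0,0,0.15,-1],[0,0,0,0,0,0.1,-1],[0,0,0,0,0,0.05,-1],[0,0,0,0,0,0,-1]]
  ]
}}

```text
time: 2.75
tool_pos: [0.4927, -0.0676, 0.0945]
tool_rot: [-0.0, 0.774, -0.633, 0.0]
contact_force: [-0.1, 0.9, 0.2]
gripper_width: -0.003
```

```bash
python3 -c "
from h import *
plan(box2w([-.075,.04,.095]))"
```

```text
t 2.75 pos [ 0.4927 -0.0676  0.0945] box [-0.0759  0.0389  0.0945] F [-0.1  0.9  0.2] T [ 0.03 -0.02  0.04] w -0.003 q [-0.29 -0.17  2.01  0.    1.3   1.08]
shift units (0.04m) [-0.028 -0.023 -0.013]
turn units (5deg) [-0.002  0.001  0.002] aligned shift [-0.028 -0.023 -0.013]
```

Emit:
{"op": "carry_out", "data": {
  "moves": [
    [[0,0,0,0,0,0.05,-1],[0,0,0,0,0,0.03,-1],[0,0,0,0,0,0,-1],[0,0,0,0,0,0,-1],[0,0,0,0,0,0,-1]]
  ]
}}

```text
time: 3.17
tool_pos: [0.4929, -0.0676, 0.0916]
tool_rot: [-0.0, 0.774, -0.633, 0.0]
contact_force: [0.0, 0.1, 1.1]
gripper_width: 0.004
```

Emit:
{"op": "carry_out", "data": {
  "moves": [
    [[0,0,0,0,0,0.05,-1],[0,0,0,0,0,0,-1],[0,0,0,0,0,0,-1]]
  ]
}}

```text
time: 3.42
tool_pos: [0.4928, -0.0676, 0.0893]
tool_rot: [-0.0, 0.774, -0.633, 0.0]
contact_force: [1.0, -0.6, 0.7]
gripper_width: -0.002
```

```bash
python3 -c "
from h import *
from plant import *
plan(box2w([-.075,.04,.095]))
f=grab_frame('scene'); cv2.imwrite('pics/s3.png',cv2.resize(f['frame'][70:240,200:380][:,:,::-1],None,fx=3.5,fy=3.5,interpolation=cv2.INTER_CUBIC))
P=pts(f);Q=(P-O)@RB
m=(Q[...,0]>-.02)&(Q[...,0]<.08)&(Q[...,1]>-.14)&(Q[...,1]<.07)&(Q[...,2]>.08)&(Q[...,2]<.13)
q=Q[m];c=np.linalg.lstsq(np.c_[q[:,:2],np.ones(len(q))],q[:,2],rcond=None)[0];print(len(q),c,c@[.1,-.03,1],c@[-.1,-.03,1])"
```

```text
t 3.42 pos [ 0.4928 -0.0676  0.0893] box [-0.0758  0.0388  0.0893] F [ 1.  -0.6  0.7] T [-0.07 -0.04 -0.05] w -0.002 q [-0.29 -0.16  2.01  0.    1.29  1.08]
shift units (0.04m) [-0.029 -0.021 -0.142]
turn units (5deg) [-0.004 -0.002  0.003] aligned shift [-0.029 -0.021 -0.142]
2196 [-0.12712364 -0.00061925  0.10818876] 0.095494974467091 0.12091970329143008
```

View pics/s3.png

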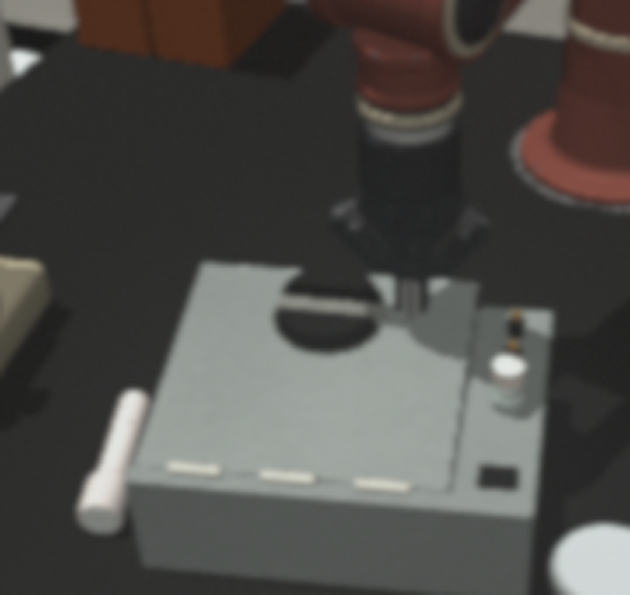

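The hatch isn't shut yet. The fitted plane still has a tilt of about 0.127 rad, and in the image the fingertips (zoom 412,305) sit on the surface. So the real tips look about 28 mm higher than the reported TCP. I'll check that with the depth maps before relying on heights.

```bash
python3 -c "
from h import *
from plant import *
np.set_printoptions(precision=4,suppress=True)
f=grab_frame('scene');P=pts(f);Q=(P-O)@RB
for r in range(140,166,2): print(r,Q[r,317],f['frame'][r,317])
w=grab_frame('wrist');cv2.imwrite('pics/w3.png',w['frame'][:,:,::-1]);print(w['hand_eye'],w['K'],w['k1'])
np.savez('w3.npz',**w)"
```

```text
140 [-0.0842  0.0379  0.1789] [41 41 41]
142 [-0.085   0.0377  0.1717] [40 41 41]
144 [-0.0827  0.0379  0.1666] [39 40 40]
146 [-0.0778  0.0386  0.1634] [38 39 39]
148 [-0.077   0.0386  0.1572] [41 42 42]
150 [-0.0679  0.0399  0.1571] [67 68 66]
152 [-0.0689  0.0396  0.1495] [80 81 78]
154 [-0.0652  0.0401  0.1454] [80 80 78]
156 [-0.0655  0.0399  0.1382] [80 81 78]
158 [-0.0646  0.0399  0.1319] [82 83 81]
160 [-0.0688  0.0392  0.1216] [85 87 84]
162 [-0.0665  0.0394  0.1162] [95 98 96]
164 [-0.0575  0.0407  0.1162] [107 111 108]
[[ 1.      0.0002 -0.0001 -0.0005]
 [-0.0002  0.9565  0.2916 -0.0756]
 [ 0.0002 -0.2916  0.9565 -0.171 ]
 [ 0.      0.      0.      1.    ]] [[301.2665   0.     320.1212]
 [  0.     301.2665 198.06  ]
 [  0.       0.       1.    ]] -0.04325107309031057
```

View pics/w3.png

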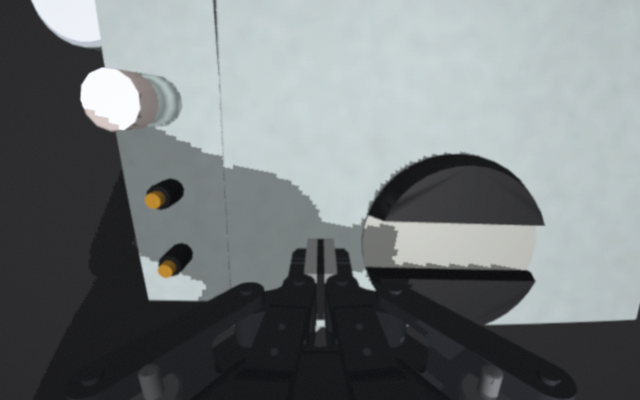

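Both views agree: the tips look to be at z≈0.117 while the reported TCP z is 0.089, so z reads about 28 mm low. I'll confirm with the wrist camera's depth, then push by contact force and not by reported height.

```bash
python3 -c "
from h import *
from plant import *
np.set_printoptions(precision=4,suppress=True)
w=dict(np.load('w3.npz')); s=state(); R=toolR(s).as_matrix()
T=np.eye(4);T[:3,:3]=R;T[:3,3]=s['tool_pos'];w['world_from_camera']=T@w['hand_eye'];P=pts(w);Q=(P-O)@RB
for n,u,v in[('deck',150,30),('deck2',180,250),('hatch front right',600,300),('hatch back',400,30),('hatch by tip',320,225),('slot floor',460,248),('disc',460,200),('bench',30,300),('post',153,201)]: print(n,w['z_map'][v,u],Q[v,u])
"
```

```text
deck 0.147457 [0.0377 0.1253 0.0946]
deck2 0.17188945 [-0.0791  0.1203  0.1046]
hatch front right 0.1629523 [-0.103  -0.1193  0.1213]
hatch back 0.14008552 [0.035  0.0017 0.1031]
hatch by tip 0.15679671 [-0.0594  0.0395  0.1144]
slot floor 0.15541914 [-0.0705 -0.0335  0.1192]
disc 0.13664582 [-0.0409 -0.0246  0.1298]
bench 0.30579543 [-0.1937  0.3494 -0.0004]
post 0.14912498 [-0.0452  0.1233  0.1181]
```

Emit:
{"op": "carry_out", "data": {
  "moves": [
    [[0,0,0,0,0,0.1,-1],[0,0,0,0,0,0.1,-1],[0,0,0,0,0,0.1,-1],[0,0,0,0,0,0,-1]]
  ]
}}

```text
time: 3.9
tool_pos: [0.492, -0.0674, 0.0761]
tool_rot: [0.0, 0.774, -0.633, -0.001]
contact_force: [-1.0, 0.5, -0.8]
gripper_width: 0.002
```

```bash
cat >> h.py <<'E'
def hatch(f):
    P=pts(f);Q=(P-O)@RB
    m=(Q[...,0]>-.02)&(Q[...,0]<.08)&(Q[...,1]>-.14)&(Q[...,1]<.07)&(Q[...,2]>.08)&(Q[...,2]<.14)
    q=Q[m];c=np.linalg.lstsq(np.c_[q[:,:2],np.ones(len(q))],q[:,2],rcond=None)[0]
    print("hatch ang",-c[0],"hinge z",c@[.1,-.03,1],"n",len(q)); return Q
E
python3 -c "
from h import *
from plant import *
np.set_printoptions(precision=4,suppress=True)
w=dict(np.load('w3.npz'))
for v in range(225,300,6): print(v,w['z_map'][v,300:345:5])
f=grab_frame('scene');Q=hatch(f)
for r in range(150,172,2): print(r,Q[r,317])
cv2.imwrite('pics/s4.png',cv2.resize(f['frame'][70:240,200:380][:,:,::-1],None,fx=3.5,fy=3.5,interpolation=cv2.INTER_CUBIC))
"
```

```text
225 [0.1572 0.1565 0.1568 0.1567 0.1568 0.1559 0.1566 0.156  0.1569]
231 [0.1558 0.1573 0.1567 0.1572 0.1568 0.1565 0.1569 0.1572 0.1568]
237 [0.1582 0.1571 0.157  0.1581 0.158  0.1572 0.1577 0.1572 0.1586]
243 [0.1603 0.1582 0.1462 0.1467 0.1459 0.1465 0.1456 0.1572 0.1574]
249 [0.1478 0.1483 0.1398 0.14   0.1389 0.1389 0.1394 0.1463 0.1475]
255 [0.1434 0.1432 0.1333 0.1334 0.135  0.1332 0.1341 0.134  0.1419]
261 [0.1374 0.1362 0.1278 0.129  0.1286 0.1292 0.1281 0.1281 0.1354]
267 [0.132  0.1242 0.1229 0.1234 0.1241 0.124  0.1241 0.1239 0.1319]
273 [0.1177 0.1194 0.118  0.1189 0.1195 0.1194 0.1191 0.1192 0.1177]
279 [0.1105 0.1106 0.1137 0.1194 0.1201 0.1201 0.1129 0.1144 0.1105]
285 [0.1089 0.1089 0.1104 0.1114 0.1204 0.1177 0.1086 0.1093 0.1095]
291 [0.1062 0.1065 0.1055 0.1121 0.1212 0.1141 0.1059 0.1067 0.106 ]
297 [0.1028 0.1028 0.1018 0.1106 0.122  0.1127 0.1024 0.1025 0.1028]
hatch ang 0.05371493437593859 hinge z 0.09559364657415642 n 2025
150 [-0.0757  0.0387  0.1513]
152 [-0.0735  0.0389  0.1461]
154 [-0.0674  0.0397  0.1437]
156 [-0.0684  0.0395  0.136 ]
158 [-0.066   0.0397  0.1308]
160 [-0.0664  0.0395  0.1235]
162 [-0.0654  0.0396  0.1171]
164 [-0.0667  0.0393  0.1089]
166 [-0.0644  0.0395  0.1035]
168 [-0.0535  0.041   0.105 ]
170 [-0.0462  0.042   0.1037]
```

View pics/s4.png

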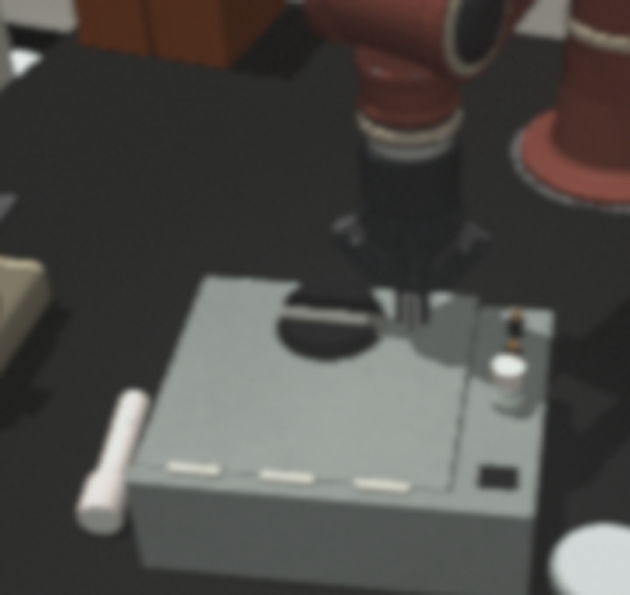

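The hatch is now at 0.054 rad and closing. The real tip is about 28 mm behind the reported TCP. I'll keep going until the force builds up.

Emit:
{"op": "carry_out", "data": {
  "moves": [
    [[0,0,0,0,0,0.1,-1],[0,0,0,0,0,0.1,-1],[0,0,0,0,0,0.05,-1],[0,0,0,0,0,0.05,-1],[0,0,0,0,0,0,-1]]
  ]
}}

```text
time: 4.37
tool_pos: [0.4925, -0.0675, 0.0663]
tool_rot: [0.0, 0.774, -0.633, -0.001]
contact_force: [-4.8, 0.5, 7.7]
gripper_width: -0.001
```

```bash
python3 -c "
from h import *
from plant import *
plan(box2w([-.075,.04,.06]))
hatch(grab_frame('scene'));plan(box2w([-.075,.04,.06]))
"
```

```text
t 4.37 pos [ 0.4925 -0.0675  0.0663] box [-0.0761  0.039   0.0663] F [-4.8  0.5  7.7] T [0.08 0.8  0.05] w -0.001 q [-0.29 -0.13  2.03 -0.    1.25  1.08]
shift units (0.04m) [-0.026 -0.027  0.157]
turn units (5deg) [0.013 0.005 0.005] aligned shift [-0.026 -0.026  0.157]
hatch ang 0.0007064912067401714 hinge z 0.09574632720791194 n 1924
t 4.42 pos [ 0.4925 -0.0676  0.0663] box [-0.0761  0.0389  0.0663] F [-4.6  1.1  8.6] T [ 0.09  0.8  -0.01] w -0.002 q [-0.29 -0.13  2.03 -0.    1.25  1.08]
shift units (0.04m) [-0.027 -0.027  0.158]
turn units (5deg) [0.011 0.004 0.004] aligned shift [-0.027 -0.026  0.158]
```

The hatch is shut: fitted angle 0.001 rad, about 8 N down. Next I'll lift, part the fingers a little and move over the disc.

Emit:
{"op": "carry_out", "data": {
  "moves": [
    [[0,0,0,0,0,-0.4,-1],[0,0,0,0,0,-0.8,-1],[0,0,0,0,0,-0.8,-0.2],[0,0,0,0.6,0,-0.3,-0.2],[0,0,0,0.6,0,0,-0.2],[0,0,0,0.52,-0.15,0,-0.2],[0,0,0,0,0,0,-0.2],[0,0,0,0,0,0,-0.2]]
  ]
}}

```text
time: 5.08
tool_pos: [0.5122, -0.1342, 0.1569]
tool_rot: [-0.0, 0.774, -0.633, -0.0]
contact_force: [-0.9, 0.3, 0.1]
gripper_width: 0.4
```

```bash
python3 -c "
from h import *
from plant import *
np.set_printoptions(precision=4,suppress=True)
plan(box2w([-.07,-.03,.1]))
hatch(grab_frame('scene'))
s=state();w=grab_frame('wrist');R=toolR(s).as_matrix();T=np.eye(4);T[:3,:3]=R;T[:3,3]=s['tool_pos'];w['world_from_camera']=T@w['hand_eye'];np.savez('w5.npz',**w)
cv2.imwrite('pics/w5.png',w['frame'][:,:,::-1])
"
```

```text
t 5.08 pos [ 0.5122 -0.1342  0.1569] box [-0.0701 -0.0303  0.1569] F [-0.9  0.3  0.1] T [ 0.04 -0.01  0.  ] w 0.4 q [-0.4  -0.14  1.88  0.    1.41  0.97]
shift units (0.04m) [-0.006 -0.002  1.422]
turn units (5deg) [ 0.005  0.01  -0.014] aligned shift [-0.007 -0.002  1.422]
hatch ang -0.0009693671793926485 hinge z 0.09586140196441707 n 1924
```

View pics/w5.png

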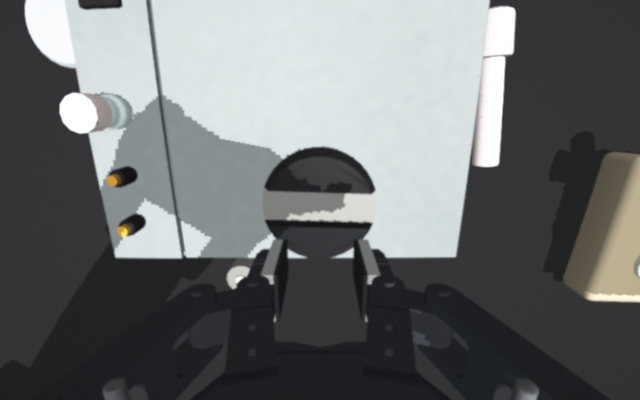

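Wrist view: the disc is centred at about (319,203) with its slot level from (265,205) to (376,207). The fingers are parted, with tips at about x=270 and x=370. I'll measure the slot axis and the tips.

```bash
python3 -c "
from h import *
np.set_printoptions(precision=4,suppress=True)
w=dict(np.load('w5.npz'));P=pts(w);Q=(P-O)@RB
d=np.hypot(Q[...,0]+.07,Q[...,1]+.03)
for nm,m in[('discring',(d<.055)&(Q[...,2]>.106)&(Q[...,2]<.118)),('floor',(d<.036)&(Q[...,2]>.092)&(Q[...,2]<.103))]:
    m[240:]=False
    q=Q[m];print(nm,m.sum(),q.mean(0),np.percentile(q,[1,99],axis=0).ravel())
# slot edges along columns
e=[]
for u in range(278,364,4):
    col=Q[150:238,u,2]; ok=(col<.103)&(col>.09)&(d[150:238,u]<.042); v=np.where(ok)[0]
    if len(v)>5:
        a,b=Q[150+v[0],u],Q[150+v[-1],u]; e.append([a[1],a[0],b[0]])
e=np.array(e);print(np.polyfit(e[:,0],e[:,1],1),np.polyfit(e[:,0],e[:,2],1),np.median(e,0))
# fingers in tool coords
h=dict(w);h['world_from_camera']=w['hand_eye'];F=pts(h)
for v in (236,240,244,248,256,264):
    print(v,[tuple(np.round(F[v,u],3)) for u in(262,270,279,285,355,361,370,377)])
m=(F[...,2]>-.06)&(F[...,2]<.0)&(abs(F[...,0])<.05)&(abs(F[...,1])<.03);print(F[m].max(0),F[m].min(0))
"
```

```text
discring 4695 [-0.0567 -0.0284  0.1112] [-0.0939 -0.0657  0.1063 -0.0279  0.0089  0.1131]
floor 2663 [-0.0729 -0.0299  0.0979] [-0.0851 -0.0646  0.0963 -0.0603  0.0046  0.1025]
[ 0.031  -0.0598] [ 0.0311 -0.0836] [-0.0288 -0.0606 -0.0845]
236 [(np.float64(-0.05), np.float64(0.029), np.float64(0.062)), (np.float64(-0.043), np.float64(0.029), np.float64(0.062)), (np.float64(-0.033), np.float64(0.021), np.float64(0.045)), (np.float64(-0.028), np.float64(0.02), np.float64(0.043)), (np.float64(0.027), np.float64(0.021), np.float64(0.045)), (np.float64(0.031), np.float64(0.021), np.float64(0.045)), (np.float64(0.041), np.float64(0.029), np.float64(0.062)), (np.float64(0.047), np.float64(0.029), np.float64(0.062))]
240 [(np.float64(-0.05), np.float64(0.033), np.float64(0.063)), (np.float64(-0.043), np.float64(0.032), np.float64(0.061)), (np.float64(-0.021), np.float64(-0.013), np.float64(-0.036)), (np.float64(-0.018), np.float64(-0.013), np.float64(-0.035)), (np.float64(0.017), np.float64(-0.012), np.float64(-0.034)), (np.float64(0.02), np.float64(-0.013), np.float64(-0.035)), (np.float64(0
[... 1423 characters left out ...]
(-0.013), np.float64(-0.052)), (np.float64(0.021), np.float64(-0.012), np.float64(-0.052)), (np.float64(0.026), np.float64(-0.008), np.float64(-0.044))]
264 [(np.float64(-0.026), np.float64(-0.009), np.float64(-0.052)), (np.float64(-0.022), np.float64(-0.012), np.float64(-0.058)), (np.float64(-0.018), np.float64(-0.012), np.float64(-0.058)), (np.float64(-0.017), np.float64(-0.003), np.float64(-0.042)), (np.float64(0.017), np.float64(-0.001), np.float64(-0.037)), (np.float64(0.017), np.float64(-0.012), np.float64(-0.058)), (np.float64(0.02), np.float64(-0.012), np.float64(-0.058)), (np.float64(0.025), np.float64(-0.008), np.float64(-0.052))]
[ 0.03    0.0102 -0.0286] [-0.0313 -0.0133 -0.06  ]
```

The slot is about +0.03 rad clockwise and centred on the expected axis, matching the current TCP. The tips are at tool z ≈ -0.035. I'll turn to match and lower in.

Emit:
{"op": "carry_out", "data": {
  "moves": [
    [[0,0,0.35,0,0,0.4,-0.2],[0,0,0,0,0,0.5,-0.2],[0,0,0,0,0,0.5,-0.2],[0,0,0,0,0,0.4,-0.2],[0,0,0,0,0,0.15,-0.2],[0,0,0,0,0,0.1,-0.2],[0,0,0,0,0,0,-0.2]]
  ]
}}

```text
time: 5.77
tool_pos: [0.5117, -0.1331, 0.0748]
tool_rot: [0.0, 0.765, -0.644, -0.001]
contact_force: [0.7, 0.4, -0.2]
gripper_width: 0.398
```

```bash
python3 -c "
from h import *
from plant import *
plan(box2w([-.07,-.03,.066]))
f=grab_frame('scene'); cv2.imwrite('pics/s6.png',cv2.resize(f['frame'][100:220,220:370][:,:,::-1],None,fx=4.5,fy=4.5,interpolation=cv2.INTER_CUBIC))
w=grab_frame('wrist');cv2.imwrite('pics/w6.png',w['frame'][:,:,::-1])
"
```

```text
t 5.77 pos [ 0.5117 -0.1331  0.0748] box [-0.0702 -0.0291  0.0748] F [ 0.7  0.4 -0.2] T [-0.04 -0.02  0.05] w 0.398 q [-0.4  -0.06  1.95  0.    1.26  1.  ]
shift units (0.04m) [ 0.022 -0.007  0.221]
turn units (5deg) [ 0.011  0.009 -0.339] aligned shift [ 0.022 -0.006  0.221]
```

View pics/s6.png

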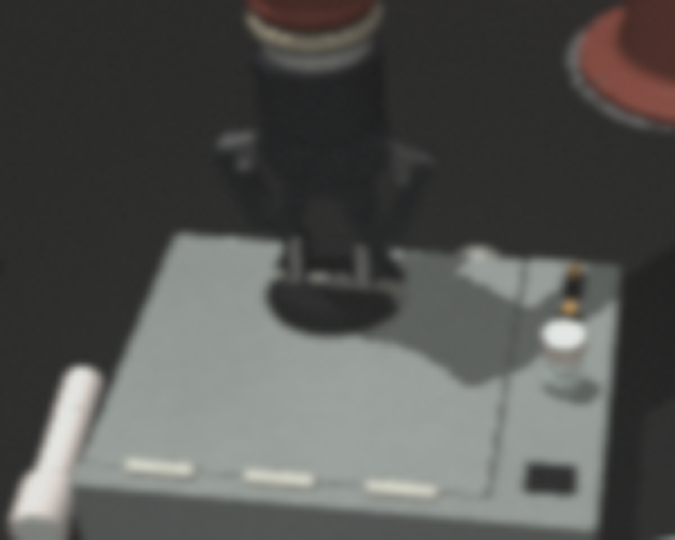

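View pics/w6.png

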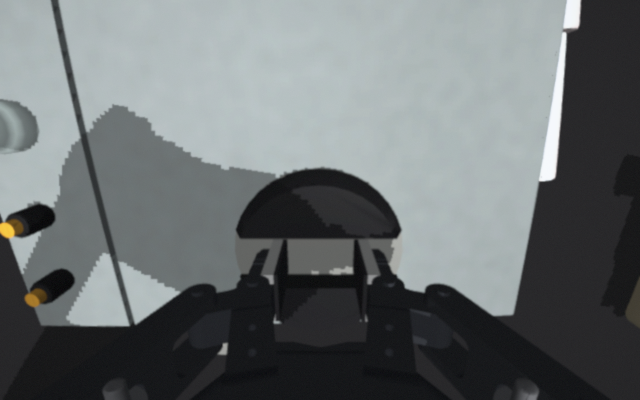

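The scene view shows both tips at the slot (zoom 295,275 and 362,280). The wrist view shows them between the slot walls, with no force. Lowering further.

Emit:
{"op": "carry_out", "data": {
  "moves": [
    [[0,0,0,0,0,0.1,-0.2],[0,0,0,0,0,0.1,-0.2],[0,0,0,0,0,0,-0.2]]
  ]
}}

```text
time: 6.12
tool_pos: [0.5132, -0.1342, 0.0685]
tool_rot: [-0.0, 0.765, -0.645, 0.001]
contact_force: [0.9, -0.5, 0.7]
gripper_width: 0.4
```

Emit:
{"op": "carry_out", "data": {
  "moves": [
    [[0,0,0.7,0,0,0,-0.2],[0,0,0.7,0,0,0,-0.2],[0,0,0.7,0,0,0,-0.2],[0,0,0.7,0,0,0,-0.2],[0,0,0,0,0,0,-0.2]]
  ]
}}

```text
time: 6.53
tool_pos: [0.5125, -0.1345, 0.0684]
tool_rot: [-0.0, -0.68, 0.733, -0.001]
contact_force: [-1.7, -1.1, 4.9]
gripper_width: 0.399
```

```bash
python3 -c "
from h import *
from plant import *
plan(box2w([-.07,-.03,.066]))
f=grab_frame('scene'); hatch(f);cv2.imwrite('pics/s7.png',cv2.resize(f['frame'][100:220,220:370][:,:,::-1],None,fx=4.5,fy=4.5,interpolation=cv2.INTER_CUBIC))
w=grab_frame('wrist');cv2.imwrite('pics/w7.png',w['frame'][:,:,::-1])
"
```

```text
t 6.53 pos [ 0.5125 -0.1345  0.0684] box [-0.0698 -0.0307  0.0684] F [-1.7 -1.1  4.9] T [-0.19  0.38 -0.02] w 0.399 q [-0.4  -0.05  1.95 -0.    1.24  1.25]
shift units (0.04m) [-0.015  0.01   0.061]
turn units (5deg) [-0.005 -0.016 -3.158] aligned shift [-0.017  0.005  0.061]
hatch ang 0.0006822921139596875 hinge z 0.09576412940013794 n 1919
```

View pics/s7.png

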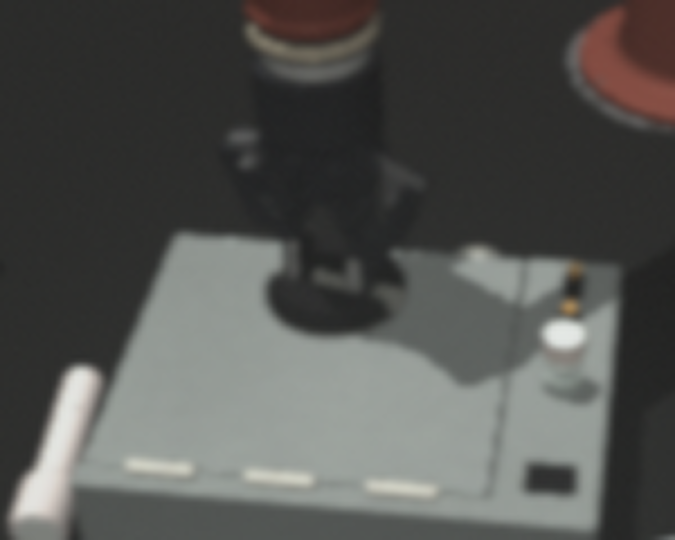

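View pics/w7.png

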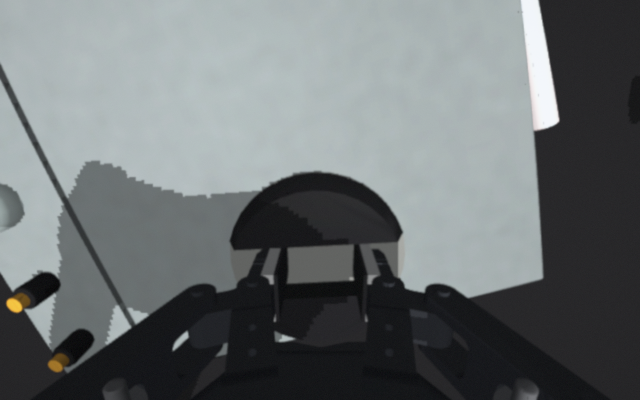

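The slot turns with the fingers: in the wrist view it stays nearly level, lagging by about 5°, while the box has rotated. Continuing.

Emit:
{"op": "carry_out", "data": {
  "moves": [
    [[0,0,0.8,0,0,-0.03,-0.2],[0,0,0.8,0,0,0,-0.2],[0,0,0.8,0,0,0,-0.2],[0,0,0.8,0,0,0,-0.2],[0,0,0.8,0,0,0,-0.2],[0,0,0.8,0,0,0,-0.2],[0,0,0.8,0,0,0,-0.2],[0,0,0.8,0,0,0,-0.2]]
  ]
}}

```text
time: 7.3
tool_pos: [0.5107, -0.1338, 0.0684]
tool_rot: [-0.002, -0.451, 0.892, 0.001]
contact_force: [-6.2, -1.4, 5.5]
gripper_width: 0.398
```

```bash
python3 -c "
from h import *
from plant import *
plan(box2w([-.07,-.03,.066]))
w=grab_frame('wrist');cv2.imwrite('pics/w8.png',w['frame'][:,:,::-1])
"
```

```text
t 7.3 pos [ 0.5107 -0.1338  0.0684] box [-0.0714 -0.0296  0.0684] F [-6.2 -1.4  5.5] T [-0.02  0.99  0.11] w 0.398 q [-0.4  -0.05  1.95 -0.    1.25  1.81]
shift units (0.04m) [-0.02  -0.03   0.061]
turn units (5deg) [ 4.500e-02 -8.000e-03 -9.562e+00] aligned shift [ 0.009 -0.035  0.061]
```

View pics/w8.png

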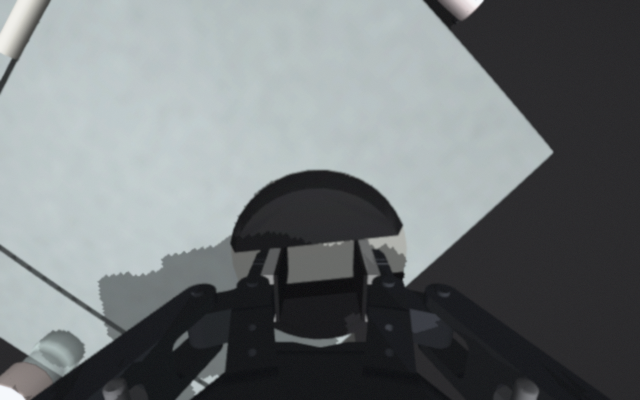

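Emit:
{"op": "carry_out", "data": {
  "moves": [
    [[0,0,0.8,0,0,0,-0.2],[0,0,0.8,0,0,0,-0.2],[0,0,0.8,0,0,0,-0.2],[0,0,0.8,0,0,0,-0.2],[0,0,0.8,0,0,0,-0.2],[0,0,0.8,0,0,0,-0.2],[0,0,0.8,0,0,0,-0.2],[0,0,0.8,0,0,0,-0.2]]
  ]
}}

```text
time: 8.02
tool_pos: [0.5103, -0.1331, 0.0684]
tool_rot: [-0.002, -0.188, 0.982, 0.001]
contact_force: [-7.9, 2.4, 6.3]
gripper_width: 0.396
```

```bash
python3 -c "
from h import *
from plant import *
plan(box2w([-.07,-.03,.066]))
"
```

```text
t 8.02 pos [ 0.5103 -0.1331  0.0684] box [-0.0717 -0.0288  0.0684] F [-7.9  2.4  6.3] T [0.36 1.29 0.13] w 0.396 q [-0.4  -0.05  1.95 -0.    1.25  2.37]
shift units (0.04m) [-0.036 -0.038  0.06 ]
turn units (5deg) [ 6.7000e-02 -9.0000e-03 -1.5962e+01] aligned shift [ 0.031 -0.042  0.06 ]
```

Tool turn is now 79.8°. I'll finish the last part in smaller steps, watching the torque.

Emit:
{"op": "carry_out", "data": {
  "moves": [
    [[0,0,0.7,0,0,0,-0.2],[0,0,0.7,0,0,0,-0.2],[0,0,0.7,0,0,0,-0.2],[0,0,0.7,0,0,0,-0.2],[0,0,0.5,0,0,0,-0.2],[0,0,0,0,0,0,-0.2]]
  ]
}}

```text
time: 8.52
tool_pos: [0.5103, -0.133, 0.0685]
tool_rot: [-0.002, -0.046, 0.999, 0.001]
contact_force: [-8.5, 2.3, 7.2]
gripper_width: 0.395
```

```bash
python3 -c "
from h import *
from plant import *
plan(box2w([-.07,-.03,.066]))
hatch(grab_frame('scene'))
w=grab_frame('wrist');cv2.imwrite('pics/w9.png',w['frame'][:,:,::-1])
"
```

```text
t 8.52 pos [ 0.5103 -0.133   0.0685] box [-0.0717 -0.0287  0.0685] F [-8.5  2.3  7.2] T [0.34 1.23 0.03] w 0.395 q [-0.4  -0.05  1.95 -0.    1.25  2.65]
shift units (0.04m) [-0.045 -0.027  0.061]
turn units (5deg) [  0.067  -0.02  -19.241] aligned shift [ 0.031 -0.042  0.062]
hatch ang -0.00027646425906004027 hinge z 0.0958095090582899 n 1914
```

View pics/w9.png

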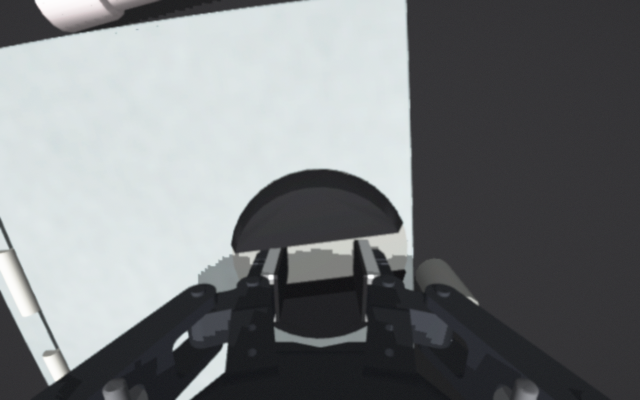

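The slot edge in the wrist view runs (235,252)→(402,234), about 6° behind the tool's 96.2°, so the fastener is near 90°. I'll push a little further to make sure it reaches the stop.

Emit:
{"op": "carry_out", "data": {
  "moves": [
    [[0,0,0.5,0,0,0,-0.2],[0,0,0.5,0,0,0,-0.2],[0,0,0,0,0,0,-0.2],[0,0,0,0,0,0,-0.2]]
  ]
}}

```text
time: 8.95
tool_pos: [0.5103, -0.1328, 0.0685]
tool_rot: [-0.003, -0.006, 1.0, 0.001]
contact_force: [-8.2, 3.0, 6.9]
gripper_width: 0.401
```

```bash
python3 -c "
from h import *
from plant import *
plan(box2w([-.07,-.03,.066]))
"
```

```text
t 8.95 pos [ 0.5103 -0.1328  0.0685] box [-0.0717 -0.0286  0.0685] F [-8.2  3.   6.9] T [0.54 1.15 1.66] w 0.401 q [-0.4  -0.05  1.95 -0.    1.25  2.74]
shift units (0.04m) [-0.048 -0.028  0.061]
turn units (5deg) [  0.066  -0.033 -20.162] aligned shift [ 0.036 -0.041  0.061]
```

The torque has jumped to 1.66 N m, so the fastener is at its stop. I'll back off to the middle of the play, then lift straight out.

Emit:
{"op": "carry_out", "data": {
  "moves": [
    [[0,0,-0.6,0,0,0,-0.2],[0,0,-0.8,0,0,0,-0.2],[0,0,0,0,0,-0.2,-0.2],[0,0,0,0,0,-0.4,-0.2],[0,0,0,0,0,-0.8,-0.2],[0,0,0,0,0,-1,-0.2],[0,0,0,0,0,-1,-0.2],[0,0,0,0,0,-0.5,-0.2]]
  ]
}}

```text
time: 9.62
tool_pos: [0.5143, -0.1345, 0.231]
tool_rot: [0.004, -0.063, 0.998, -0.002]
contact_force: [0.9, -0.4, 1.0]
gripper_width: 0.399
```

Emit:
{"op": "carry_out", "data": {
  "moves": [
    [[0,0,0,0,0,-0.5,-0.2],[0,0,0,0,0,0,-0.2],[0,0,0,0,0,0,-0.2]]
  ]
}}

```text
time: 9.87
tool_pos: [0.513, -0.134, 0.2462]
tool_rot: [0.002, -0.063, 0.998, -0.001]
contact_force: [0.0, 0.0, 0.0]
gripper_width: 0.398
```

```bash
python3 -c "
from h import *
from plant import *
plan(box2w([-.07,-.03,.066]))
s=state();w=grab_frame('wrist');cv2.imwrite('pics/w10.png',w['frame'][:,:,::-1])
f=grab_frame('scene');hatch(f);cv2.imwrite('pics/s10.png',f['frame'][:,:,::-1])
R=toolR(s).as_matrix();T=np.eye(4);T[:3,:3]=R;T[:3,3]=s['tool_pos'];w['world_from_camera']=T@w['hand_eye'];Q=(pts(w)-O)@RB
d=np.hypot(Q[...,0]+.07,Q[...,1]+.03)
m=(d<.036)&(Q[...,2]>.09)&(Q[...,2]<.103);q=Q[m][:,:2];q=q-q.mean(0);u,sv,vt=np.linalg.svd(q,full_matrices=0);v=vt[0]*np.sign(vt[0,0]);print(m.sum(),v,'latch',np.arctan2(v[0],v[1]),sv)
"
```

```text
t 9.87 pos [ 0.513  -0.134   0.2462] box [-0.0692 -0.0303  0.2462] F [0. 0. 0.] T [-0.05  0.   -0.  ] w 0.398 q [-0.4  -0.2   1.78  0.    1.56  2.62]
shift units (0.04m) [0.033 0.011 4.504]
turn units (5deg) [-4.1000e-02  1.3000e-02 -1.8852e+01] aligned shift [-0.006  0.019  4.504]
hatch ang 0.00011383221642201943 hinge z 0.09580769467874888 n 1914
1519 [0.99999639 0.00268525] latch 1.5681110714927067 [0.78669668 0.29460972]
```

View pics/w10.png

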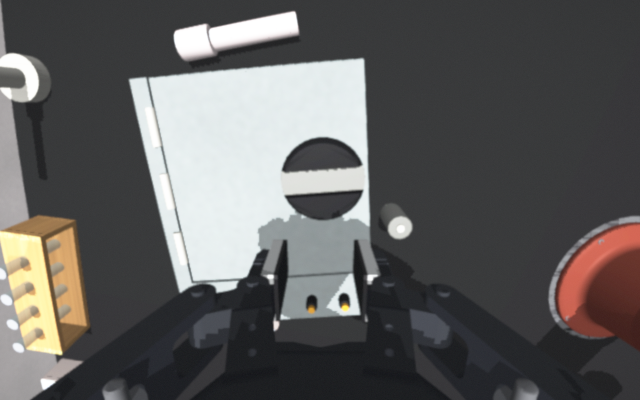

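View pics/s10.png

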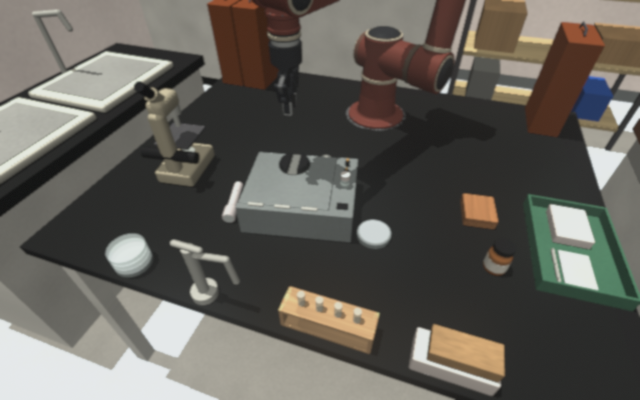

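The wrist view shows the slot from (281,182) to (364,178), pointing at the front edge; it measures 1.568 rad. The scene view shows the hatch flat, the hand clear above it, and the bystanders where they were. Handing in.

```bash
python3 -c "
from plant import *
print(ticket.job_done())"
```

```text
the job is handed in; nothing more can be done
None
```

I pushed the hatch shut with closed fingertips, then set the slightly parted fingertips in the fastener's slot and turned it clockwise to its stop. I handed the job in at about 10 s with the hand lifted clear; no verdict was given.

**Last checks:**
- **Hatch:** it measured about 0.000 rad open in the scene camera's depth map.
- **Fastener:** the slot measured 1.568 rad in the wrist camera. The torque had jumped to 1.66 N m at the stop.
- **Hand:** contact force read 0 with the tool at z 0.246 m.
- **Bystanders:** they looked unmoved in the final pictures. I judged this by eye and did not measure it.

**Disagreement:** the real fingertips sit about 28 mm behind the reported TCP when shut, and about 35 mm behind at 40% open. The first push therefore stopped short, with the hatch still about 0.13 rad open. I finished that push by watching the contact force and the camera-measured hatch angle, and used the 35 mm offset to lower the fingers into the slot.

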